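# Feed two carrot pieces through the shredder's throat with the pusher

## Task

Load the shredder: lay the two trimmed carrot pieces lengthwise, one behind the other, in the open sloping feed tray, and push them down through the throat with the blue pusher until they are fully home, the front piece against the disc and the second right behind it. Keep the fingers out of the throat, and leave the pusher lying in the chute with its nose up against the carrots, fin up. Leave everything else where it stands.

Things in the scene. Friction and masses are not known exactly. Their poses are not given: they have to be found in the camera images.
- chute: steel feed chute of the white disc shredder, a straight raised channel sloping down 8 degrees (0.14 rad) to the disc. Origin: on the channel floor, mid-width, at the throat's mouth (223 mm above the counter). y runs along the floor in the feed direction (downhill, roughly world +y), x across, z square to the floor. Other numbers on the chute are in this frame.
- tray_end (a point): outer, open end of the feed tray, on the floor (y = -190 mm). The open tray spans y = -190 to 0: flat floor 37 mm wide between two lips, 3 mm thick, that stand only 8 mm above it; keep fingertips above the lips. What is laid in it stays by friction. A thin prop leg stands under it at y = -150 mm.
- throat_mid (a point): middle of the throat's floor (y = 65 mm). The closed throat spans y = 0 to 130 mm: 38 mm wide and 38 mm high inside, a 12 mm sight slot along its roof; outside 44 mm wide, roof top 41 mm above the floor. Black collar at the mouth: y = 0 to 6 mm, 64 mm wide, up to 50 mm above the floor. Fingers do not belong inside.
- disc_face (a point): on the floor at the shredding disc's face, square to y at y = 130 mm: a rigid stop. With both pieces home the second one's rear end is at y = 30 mm. Beyond: round disc head (radius 88 mm, y = 130 to 180, axis 22 mm below the floor), then the cream motor housing 170 mm wide, its handle 305 mm above the counter, about y = 260 to 430 mm.
- carrot_a_center (a point): a trimmed carrot piece: orange eight-sided stick, 50 mm long (own y), 32 mm across flats, 30 to 55 g, same at both ends, lying on the cutting board in any direction (board top 18 mm above the counter, 240 x 260 mm). The thick piece with green stalks is not one of the two. The point is its centre, 16 mm above its underside; z up at the start.
- carrot_b_center (a point): a trimmed carrot piece: orange eight-sided stick, 50 mm long (own y), 32 mm across flats, 30 to 55 g, same at both ends, lying on the cutting board in any direction (board top 18 mm above the counter, 240 x 260 mm). The thick piece with green stalks is not one of the two. The point is its centre, 16 mm above its underside; z up at the start.
- pusher_grip (a point): blue pusher, 100 to 170 g: a stick 120 mm long (own y), 30 mm wide (x), 26 mm high, with an upright grip fin 18 mm thick (x), 40 mm long (y), 24 to 70 mm above the underside. Lies on the counter, fin up. The point is the fin's middle, to be taken from above: 48 mm above the underside, 80 mm behind the nose (+y end, white band near it), 40 mm ahead of the tail.
- pusher_nose (a point): middle of the pusher's flat nose face, 13 mm above its underside and 80 mm ahead (+y) of the fin's middle; same axes as the pusher
- carrot_top: bystander on the board: the thick crown end of the carrot, 42 mm across, 36 mm long plus green stalks; origin at its underside
- ramekin: bystander on the board: small white ramekin, radius 34 mm, 42 mm tall; origin centre of its underside
- bowl: bystander: white salad bowl, radius 88 mm, 68 mm tall, under the shredder's outlet; origin centre of its underside
- mug: bystander: beige mug, radius 36 mm, 70 mm tall, handle at its +y; origin centre of its underside
- oil: bystander: green oil bottle, radius 29 mm, 210 mm tall; origin centre of its underside
- spice_jar: bystander: amber spice jar, radius 24 mm, 90 mm tall; origin centre of its underside
- mill: bystander: dark wooden pepper mill, radius 27 mm, 170 mm tall; origin centre of its underside
- peeler: bystander: black-handled peeler lying along its y, 150 mm long, 30 mm wide, 14 mm high; origin on the counter near its middle
Mind the look-alikes: they are no part of the job. Leave any brown or purple look-alike of the part that bears carrot_a_center alone.

How it is judged:
By the outcome, as a careful person would: the job done as asked, in the order asked, and still so for the second after the job is handed in, with the robot touching nothing.
It also fails if it takes over 72 s, if anything falls off the work surface, if the arm or the gripper's body presses on something with over 40 N, if the wrist force passes 120 N, or if a joint passes its speed limit or range.

## Robot

A 6-joint arm with a two-finger parallel gripper is mounted at the origin on the work surface. World frame = base frame: x ahead of the robot, y to its left, z up, the work surface at z = 0. Lengths are in m, angles in rad, forces in N, time in s.
With the tool pointing down it reaches from about 0.425 to 0.95 m from the base axis. Payload 3.5 kg.
Tool frame: the origin (TCP) lies on the centre line of the jaws, within the pads' length; the fingertips stand 8 mm ahead of it and the grasp point (between the pads) lies 11 mm behind it; z points along the fingers, y is the line along which they close (so a half turn about z gives the same grasp; the last joint's range is limited). The gripper opens to 85 mm and grips with 20 to 120 N. Pads are 22 mm wide; open, the fingers measure 114 mm over their backs; the gripper's body (76 mm by 85 mm) begins 54 mm behind the grasp point. The pads swing forward as they close: fully open they stand 13 mm farther back than shut.
Start: joints at [-1.337, 0.286, 1.577, -0, 1.279, -0.15], TCP at [0.253, -0.626, 0.239] pointing down, gripper open.
Joint ranges: [-2.77, 2.77], [-0.9, 2.22], [0.21, 2.48], [-1.53, 4.67], [0.24, 2.81], [-2.84, 2.84]. Speed limits (rad/s): [2.79, 2.79, 3.14, 3.14, 3.14, 3.14].

## Interface

Orientations are given as a unit quaternion [x, y, z, w].
In Python, from plant import ctrl gives the robot as it stands. The module is installed in compiled form; this text tells all that it offers.
- The arm moves only by the tool send_rows, never from a script. Its argument "steps" is a list of rows, each a list of 5 numbers: the shift along the tool's x, y, z in m, then the turn about the tool's z in degrees, then the opening, from -1 (shut) to 1 (fully open). A call has 1 to 12 rows; each row is the pose to reach, as a shift and turn from the pose commanded when the call began, along the tool's axes at that moment; what a row does not reach only later rows make up. A row lasts 1/10 s, in which the tool goes at most 50 mm and 8.59 degrees, less where a joint would pass 70% of its speed; a pose out of reach is approached as far as the arm can. A call with a gripper value outside its range is refused whole. The fingers move at their own pace and stop on an object; "squeeze" is the grip in N (left out, the last holds). Time passes only in rows, so rows that repeat a pose let the fingers close. It gives the time, the measured TCP pose, the force, the opening and the grip force at its end, in the units of the state.
- ctrl.get_state(): the state, without advancing time (a new reading comes with each control period).
- ctrl.read_camera(name): name is "side" or "top"; returns the picture (480x640x3 uint8, red, green, blue); there is no depth.
- ctrl.calibration(name): a dict with "intrinsics" (3x3 intrinsics, pixels), "extrinsics" (4x4, takes a point from world to camera coordinates). Camera axes: x right, y up, looking along -z (the intrinsics and any distortion apply to the point x, -y, -z); pixel columns grow to the right and rows downward; lengths in m; the calibration is good to about 2 mm. A picture is of the moment at which its call begins. calibration takes no time and is no camera call.
- ctrl.sign_off(): hands the job in; it is judged then, once.
The state is a dict: "time": time; "qpos": joint angles; "dq": joint speeds; "joint_efforts": joint torques, N m; "eef_pos": TCP position; "tcp_rot": TCP orientation; "contact_force": force on the tool from outside, world axes, zero at the start; "wrist_torque": the same for the moment, N m; "opening": opening from 0.0 (shut) to 1.0 (fully open); "finger_force": force on a finger pad.
Only numpy, scipy, OpenCV 4.12 (cv2) and the standard library are available. Lean on these libraries where they do the work, as an engineer would, in place of code of your own. Each camera call takes 0.05 s, during which the arm holds its last target. There are 200 camera calls.

## Working session

There is one attempt and no reset: what is moved stays moved. The work goes in short steps, Python scripts to look and compute and a tool call to move; the robot and the scene stay as the last step left them, time stands still between calls to the robot, and variables do not carry over. Pictures are saved under pics/ and viewed, at most 10 in all, crops included, and the job is handed in when it is done.

Besides the shell and the picture viewer there is one more tool, called as name(argument=value, ...), one argument or row to a line, values as JSON. send_rows: Moves the arm, as the interface text tells. Its arguments: {"type":"object","properties":{"steps":{"type":"array","items":{"type":"array","items":{"type":"number"}}},"squeeze":{"type":"number"}},"required":["steps"]}

```bash
mkdir -p pics
python3 - <<'E'
from plant import ctrl
import cv2
for n in("side","top"):
    cv2.imwrite(f"pics/{n}0.png",ctrl.read_camera(n)[:,:,::-1]); c=ctrl.calibration(n); print(n,c)
s=ctrl.get_state();print(s)
E
```

```text
side {'intrinsics': array([[570.07257272,   0.        , 322.84405054],
       [  0.        , 570.07257272, 241.0953181 ],
       [  0.        ,   0.        ,   1.        ]]), 'extrinsics': array([[-0.94117886, -0.33769639,  0.01197933,  0.45548162],
       [ 0.23011225, -0.61456896,  0.75455506, -0.27624292],
       [-0.2474484 ,  0.71292786,  0.65612739, -1.15197712],
       [ 0.        ,  0.        ,  0.        ,  1.        ]])}
top {'intrinsics': array([[488.67494892,   0.        , 318.27911523],
       [  0.        , 488.67494892, 237.76621088],
       [  0.        ,   0.        ,   1.        ]]), 'extrinsics': array([[-0.00209094, -0.9999622 ,  0.00843914, -0.04323487],
       [ 0.99433697, -0.00118235,  0.1062666 , -0.53620955],
       [-0.10625261,  0.00861354,  0.99430186, -1.06106132],
       [ 0.        ,  0.        ,  0.        ,  1.        ]])}
{'time': 0.1, 'qpos': array([-1.33701053e+00,  2.87168467e-01,  1.57799806e+00, -1.76626334e-05,
        1.27860874e+00, -1.49977806e-01]), 'dq': array([ 4.59991362e-05, -2.54381274e-03, -3.03199343e-03,  4.35892566e-04,
       -2.58738937e-05,  1.90628787e-05]), 'joint_efforts': array([ 5.83145975e-04, -4.07294369e+01, -2.93697792e+01, -1.55569624e-04,
        3.40345301e-03,  3.36701376e-06]), 'eef_pos': array([ 0.25263377, -0.62533043,  0.23804216]), 'tcp_rot': array([ 9.81646030e-01,  1.90708890e-01, -5.41633950e-05, -1.08999115e-03]), 'contact_force': array([0.70060988, 0.61735045, 0.16515297]), 'wrist_torque': array([-0.01617465, -0.00177371, -0.03343598]), 'finger_force': 0.0, 'opening': 1.0026356359247972}
```

View pics/side0.png

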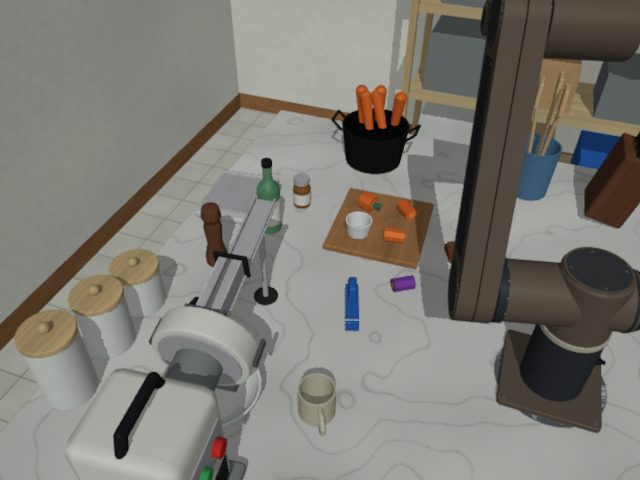

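View pics/top0.png

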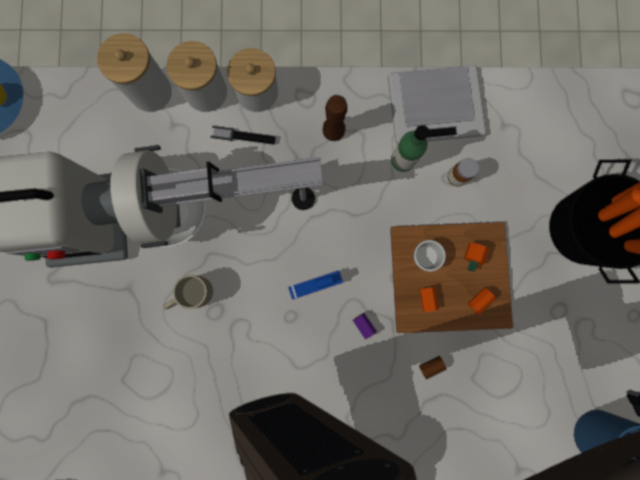

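Candidates (top view): plain orange pieces at (429,299) and (482,300). Orange with green stalks at (477,252) is the crown, purple (365,326) and brown (432,367) are look-alikes, and there are whole carrots in the pot at (620,205). I choose the two plain orange pieces and will check them in a crop.

Run:
```python
import cv2,numpy as np
t=cv2.imread("pics/top0.png");s=cv2.imread("pics/side0.png")
def cr(im,x,y,w,h,k):
    c=cv2.resize(im[y:y+h,x:x+w],None,fx=k,fy=k,interpolation=cv2.INTER_CUBIC)
    for i in range(0,w,10):
        L=8 if (x+i)%50 else 20
        cv2.line(c,(i*k,0),(i*k,L),(0,255,255),1)
        if (x+i)%50==0: cv2.putText(c,str(x+i),(i*k+2,20),0,.4,(0,255,0))
    for j in range(0,h,10):
        L=8 if (y+j)%50 else 20
        cv2.line(c,(0,j*k),(L,j*k),(0,255,255),1)
        if (y+j)%50==0: cv2.putText(c,str(y+j),(22,j*k+4),0,.4,(0,255,0))
    return c
a=np.vstack([np.hstack([cr(t,410,240,100,75,4),cr(s,340,180,100,75,4)]),np.hstack([cr(t,280,250,100,75,4),cr(s,310,270,100,75,4)])])
cv2.imwrite("pics/c1.png",a)
b=np.hstack([cr(t,130,140,200,150,2),np.zeros((300,400,3),np.uint8)])
cv2.imwrite("pics/c2.png",np.vstack([cr(t,140,140,200,75,4),np.hstack([cr(s,200,180,100,75,4),cr(s,190,240,100,75,4)])]))
```

```text
(no output)
```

View pics/c1.png

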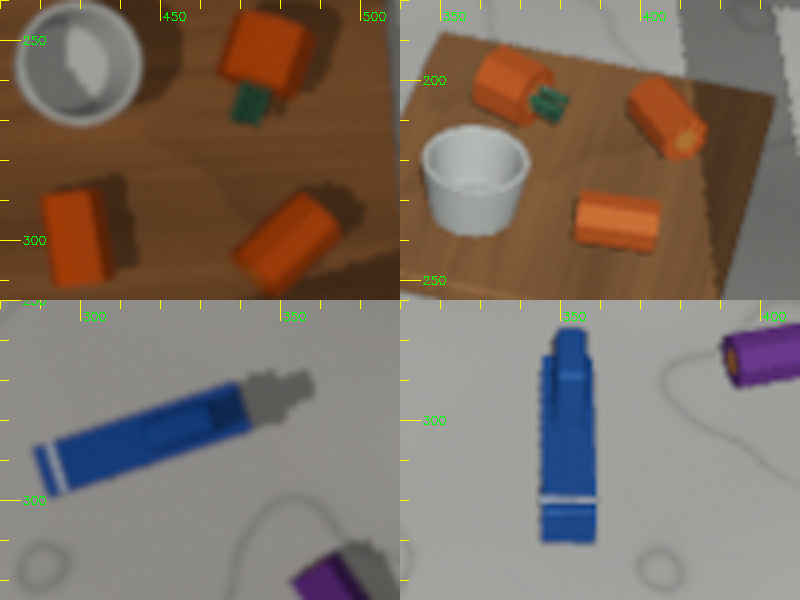

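View pics/c2.png

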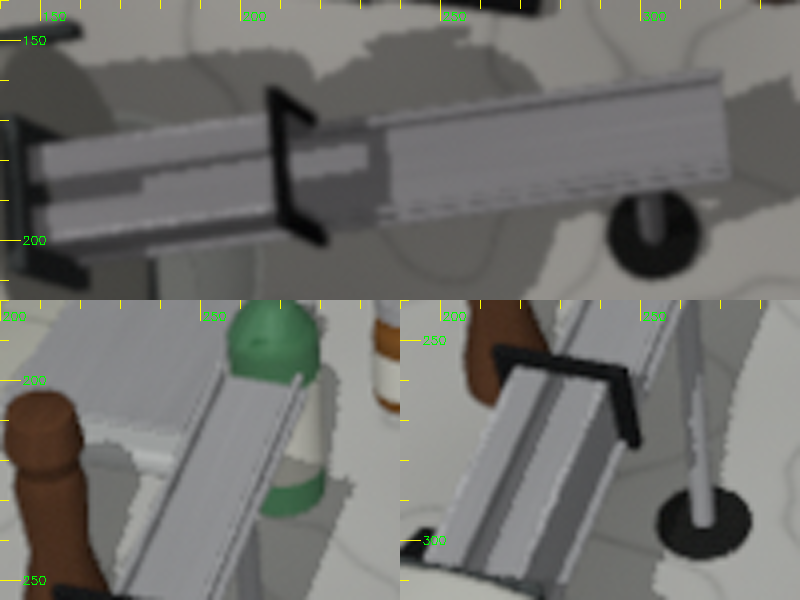

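The crops show both chosen pieces as plain orange octagons with no stalks: A at top (429,300) / side (394,235), B at top (481,301) / side (407,209). The pusher's nose with the white band points left in the top view, at about (290,293). The tray end corners are at top (320,158) and (322,184), and the collar top corners are at top (207,162) and (212,194).

```bash
cat > h.py <<'E'
import cv2,numpy as np
from scipy.optimize import minimize,least_squares
from scipy.spatial.transform import Rotation as R
from plant import ctrl
CAL={n:ctrl.calibration(n) for n in("side","top")}
def proj(n,P):
    c=CAL[n];P=np.atleast_2d(P);q=P@c["extrinsics"][:3,:3].T+c["extrinsics"][:3,3]
    q=q*[1,-1,-1];u=q@c["intrinsics"].T;return u[:,:2]/u[:,2:]
def octo(r=.016,L=.05):
    a=np.pi/8+np.arange(8)*np.pi/4;k=r/np.cos(np.pi/8)
    return np.array([[k*np.cos(t),y,k*np.sin(t)] for t in a for y in(-L/2,L/2)])
def box(x,y,z): return np.array([[a,b,c] for a in x for b in y for c in z])
PUSH=[box((-.015,.015),(-.04,.08),(-.048,-.022)),box((-.009,.009),(-.02,.02),(-.024,.022))]
def fit(masks,hulls,p0,pitch=0,fixed=None):
    K=4
    def cost(p):
        M=R.from_euler('ZX',[p[3],pitch]).as_matrix();s=0
        for n,m in masks.items():
            im=np.zeros(m.shape,np.uint8)
            for h in hulls:
                q=proj(n,h@M.T+p[:3]);q=cv2.convexHull(((q-OFF[n]+.5)*K).astype(np.float32))
                cv2.fillConvexPoly(im,np.round(q*16).astype(np.int32),1,shift=4)
            s+=1-(im&m).sum()/max(1,(im|m).sum())
        return s
    OFF={};mm={}
    for n,m in masks.items():
        ys,xs=np.nonzero(m);x0,x1,y0,y1=xs.min()-15,xs.max()+15,ys.min()-15,ys.max()+15
        OFF[n]=np.array([x0,y0]);mm[n]=(cv2.resize(m[y0:y1,x0:x1].astype(np.float32),None,fx=K,fy=K,interpolation=cv2.INTER_LINEAR)>.5).astype(np.uint8)
    masks=mm
    S=np.array([.01,.01,.008,.15]);best=None
    x=np.array(p0,float)
    for _ in range(3):
        r=minimize(cost,x,method='Nelder-Mead',options=dict(initial_simplex=np.vstack([x,x+np.diag(S)]),xatol=1e-4,fatol=1e-4));x=r.x;S=S*.6
    return r.x,r.fun
def mask(im,lo,hi,seed):
    hsv=cv2.cvtColor(im,cv2.COLOR_BGR2HSV);m=cv2.inRange(hsv,lo,hi)
    k,l=cv2.connectedComponents(m);return (l==l[seed[1],seed[0]]).astype(np.uint8)
E
python3 - <<'E'
from h import *
t=cv2.imread("pics/top0.png");s=cv2.imread("pics/side0.png")
def unproj(n,uv,z):
    return least_squares(lambda p:(proj(n,[p[0],p[1],z])[0]-uv),[.5,-.3]).x
O=((4,170,90),(14,255,255))
# orange on brown board: check sizes
B=((100,120,40),(125,255,255))
for name,ts,ss,rng,h,z,yaws in[("A",(429,300),(394,235),O,[octo()],.034,(0.1,)),("B",(481,301),(407,209),O,[octo()],.034,(.9,-.9)),("P",(320,285),(352,305),B,PUSH,.048,(0.3,-.3))]:
    ms={"top":mask(t,*rng,ts),"side":mask(s,*rng,ss)}
    print(name,[m.sum() for m in ms.values()])
    for y in yaws:
        p=unproj("top",ts,z);r,f=fit(ms,h,[*p,z,y]);print(np.round(r,4),round(f,3))
# chute
M=np.array([[.0215,-.19,.008],[-.0215,-.19,.008],[.032,.003,.05],[-.032,.003,.05]])
obs={"top":[(320,158.25),(322,184.5),(207.5,162.5),(211.5,194)],"side":[(255.5,195.5),(275.75,198.75),(214.25,252),(248,258)]}
def res(p):
    Q=M@R.from_euler('ZX',[p[3],-.1396]).as_matrix().T+p[:3]
    return np.concatenate([(proj(n,Q)-obs[n]).ravel() for n in obs])
r=least_squares(res,[.67,.1,.22,0]);print(np.round(r.x,4),np.round(r.fun,1))
E
```

```text
A [np.uint64(422), np.uint64(281)]
[ 0.3981 -0.2836  0.035   1.7438] 0.177
B [np.uint64(468), np.uint64(267)]
[ 0.3938 -0.3988  0.0342  0.714 ] 0.279
[ 0.3938 -0.3995  0.0338 -2.435 ] 0.278
P [np.uint64(582), np.uint64(482)]
[ 0.4414 -0.0669  0.0504  0.3173] 0.583
[ 0.4406 -0.0649  0.0442  0.3071] 0.584
[0.6135 0.1382 0.2196 0.0951] [ 0.2  1.8  0.6 -1.1  1.  -0.1 -0.3  4.  -0.4  0.3 -0.8  0.3 -1.7 -0.9
 -1.9 -0.6]
```

```bash
cat > fit2.py <<'E'
from h import *
t=cv2.imread("pics/top0.png");s=cv2.imread("pics/side0.png")
def roi(im,x0,y0,x1,y1):
    hsv=cv2.cvtColor(im,cv2.COLOR_BGR2HSV);m=cv2.inRange(hsv,(95,110,25),(130,255,255))
    o=np.zeros_like(m);o[y0:y1,x0:x1]=m[y0:y1,x0:x1]
    return (cv2.morphologyEx(o,cv2.MORPH_CLOSE,np.ones((5,5),np.uint8))>0).astype(np.uint8)
ms={"top":roi(t,280,260,350,305),"side":roi(s,335,270,365,340)}
P,f=fit(ms,PUSH,[.4414,-.0669,.048,.31]);print(P.round(4),round(f,3))
M=np.array([[.0215,-.19,.008],[-.0215,-.19,.008],[.032,.003,.05],[-.032,.003,.05]])
obs={"top":[(320,158.25),(322,184.5),(207.5,162.5),(np.nan,np.nan)],"side":[(255.5,195.5),(275.75,198.75),(214.25,252),(248,258)]}
def res(p):
    Q=M@R.from_euler('ZX',[p[3],-.1396]).as_matrix().T+p[:3]
    return np.nan_to_num(np.concatenate([(proj(n,Q)-obs[n]).ravel() for n in obs]))
C=least_squares(res,[.67,.1,.22,0]);print(C.x.round(4),C.fun.round(1));C=C.x
def draw(n,im,x,y,w,h,k):
    c=cv2.resize(im[y:y+h,x:x+w],None,fx=k,fy=k,interpolation=cv2.INTER_CUBIC)
    def hull(H,p,pitch,col):
        q=(proj(n,H@R.from_euler('ZX',[p[3],pitch]).as_matrix().T+p[:3])+.5-[x,y])*k
        cv2.polylines(c,[cv2.convexHull(q.astype(np.int32))],True,col,1)
    for H in PUSH: hull(H,P,0,(0,255,255))
    hull(octo(),[ .3981,-.2836,.035,1.7438],0,(255,255,0));hull(octo(),[ .3938,-.3988,.0342,.714],0,(255,255,0))
    for H,col in((box((-.0215,.0215),(-.19,0),(0,.008)),(0,255,0)),(box((-.032,.032),(0,.006),(.0,.05)),(0,0,255)),(box((-.022,.022),(0,.13),(.041,.041)),(255,0,255))): hull(H,C,-.1396,col)
    return c
cv2.imwrite("pics/ov.png",np.vstack([draw("top",t,140,145,200,60,4),np.hstack([draw("side",s,190,190,100,90,4),draw("top",t,280,250,100,90,4)])]))
E
python3 fit2.py
```

```text
[ 0.438  -0.0569  0.0452  0.3283] 0.276
[0.6109 0.1387 0.2204 0.1065] [-0.3  1.9  0.3 -0.9  0.4  1.3  0.   0.  -0.4  0.3 -0.7  0.1 -0.6 -0.6
 -0.6 -0.6]
```

View pics/ov.png

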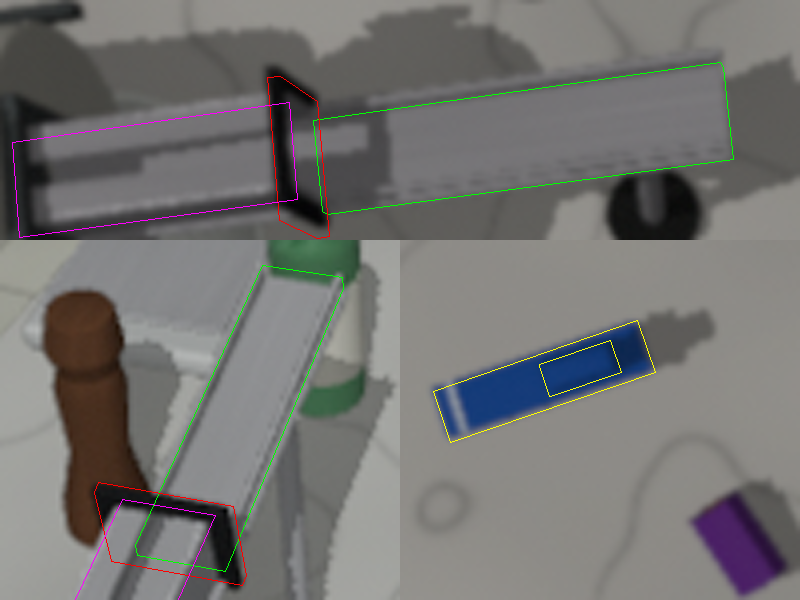

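```bash
cat > fitc.py <<'E'
from h import *
# (view, x, z, ya,yb model line, pixel points on it)
L=[("top",.022,.041,[(151.75,175.75),(207.5,168.75)]),("top",-.022,.041,[(152.5,200.75),(211,193.5)]),
("top",.0215,.008,[(237.5,169.25),(320,158.25)]),("top",-.0215,.008,[(235,194.5),(322,184.5)]),
("side",.0215,.008,[(255.5,195.5),(229.5,255)]),("side",-.0215,.008,[(275.75,198.75),(252.5,255)])]
Pts=[("top",(.0215,-.19,.008),(320,158.25)),("top",(-.0215,-.19,.008),(322,184.5)),("side",(.0215,-.19,.008),(255.5,195.5)),("side",(-.0215,-.19,.008),(275.75,198.75)),
("side",(.032,.003,.05),(214.25,252)),("side",(-.032,.003,.05),(248,258)),("top",(.032,.003,.05),(207.5,162.5))]
def res(p):
    M=R.from_euler('ZX',[p[3],-.1396]).as_matrix();r=[]
    for n,x,z,px in L:
        a,b=proj(n,np.array([[x,-.19,z],[x,.13,z]])@M.T+p[:3]);d=(b-a)/np.linalg.norm(b-a)
        r+=[d[0]*(q[1]-a[1])-d[1]*(q[0]-a[0]) for q in np.array(px)]
    for n,m,q in Pts: r+=list((proj(n,M@m+p[:3])[0]-q)*.7)
    return np.array(r)
C=least_squares(res,[.61,.138,.22,.1],loss='soft_l1');print(C.x.round(4),C.fun.round(1) if C.fun.ndim else'')
E
python3 fitc.py
```

```text
[0.6131 0.1388 0.2198 0.0917] [ 1.   0.8 -0.   0.1  1.7  2.2 -0.  -0.5  0.1 -2.  -0.3 -1.7 -0.   1.6
  0.1 -0.4 -0.1  0.3 -0.4  0.3 -1.2 -0.5 -1.3 -0.3  0.5 -0. ]
```

```bash
cat > go.py <<'E'
import sys,numpy as np
from h import *
C=np.array([.6131,.1388,.2205]);CY=.0935
def chute(y,z,x=0): return C+R.from_euler('ZX',[CY,-.1396]).apply([x,y,z])
def rel(*targets):
    s=ctrl.get_state();M=R.from_quat(s["tcp_rot"]).as_matrix();phi=np.arctan2(M[1,0],M[0,0])
    print("t",round(s["time"],2),"pos",s["eef_pos"].round(4),"phi",round(phi,3),"q",s["qpos"].round(2))
    for p,f in targets:
        d=M.T@(np.array(p)-s["eef_pos"]);t=np.degrees((phi-f+np.pi)%(2*np.pi)-np.pi)
        print((d*1000).round(1),"mm turn",round(t,1))
E
python3 - <<'E'
from go import *
rel(((.398,-.2836,.15),.173),((.398,-.2836,.036),.173))
for n,px in(("oil",(398,166)),):
    print(least_squares(lambda p:proj("top",[p[0],p[1],0])[0]-px,[.5,-.3]).x)
print(chute(-.03,.0),chute(-.19,0))
E
```

```text
t 0.1 pos [ 0.2526 -0.6253  0.238 ] phi 0.384 q [-1.34  0.29  1.58 -0.    1.28 -0.15]
[ 262.7 -262.3   88.7] mm turn 12.1
[ 262.7 -262.   202.7] mm turn 12.1
[ 0.70709261 -0.23040055]
[0.61587367 0.10922161 0.22467441] [ 0.63066656 -0.04852979  0.24693793]
```

send_rows(
  steps=[
    [0.263, -0.262, 0.02, 12, 0.3],
    [0.263, -0.262, 0.02, 12, 0.3],
    [0.263, -0.262, 0.02, 12, 0.3],
    [0.263, -0.262, 0.02, 12, 0.3],
    [0.263, -0.262, 0.02, 12, 0.3],
    [0.263, -0.262, 0.02, 12, 0.3],
    [0.263, -0.262, 0.02, 12, 0.3],
    [0.263, -0.262, 0.02, 12, 0.3],
    [0.263, -0.262, 0.02, 12, 0.3],
    [0.263, -0.262, 0.09, 12, 0.3],
    [0.263, -0.262, 0.12, 12, 0.3],
    [0.263, -0.262, 0.12, 12, 0.3],
  ],
)

```text
time: 1.3
eef_pos: [0.3942, -0.2811, 0.1121]
tcp_rot: [0.996, 0.087, -0.005, -0.006]
contact_force: [0.2, 0.3, -0.0]
opening: 0.652
finger_force: 0.0
```

Run:
```python
from go import *
cv2.imwrite("pics/a1.png",np.hstack([cv2.resize(ctrl.read_camera(n)[y:y+100,x:x+130,::-1],None,fx=3,fy=3) for n,x,y in(("top",370,240),("side",330,150))]))
rel(((.398,-.2836,.036),.173))
```

```text
t 1.4 pos [ 0.398  -0.285   0.1191] phi 0.173 q [-0.83  0.01  2.12 -0.    1.01  0.57]
[ 0.4 -1.2 83.1] mm turn 0.0
```

View pics/a1.png

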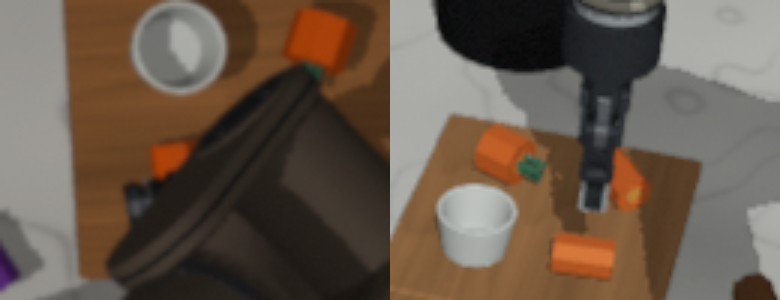

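The open gripper stands over piece A: fingertips at crop (593,200), carrot at (583,255). The crown and ramekin are clear of it, so I descend and grip.

send_rows(
  steps=[
    [0, -0.001, 0.04, 0, 0.3],
    [0, -0.001, 0.07, 0, 0.3],
    [0, -0.001, 0.083, 0, 0.3],
    [0, -0.001, 0.083, 0, 0.3],
    [0, -0.001, 0.083, 0, 0.3],
    [0, -0.001, 0.083, 0, -0.5],
    [0, -0.001, 0.083, 0, -0.5],
    [0, -0.001, 0.083, 0, -0.5],
    [0, -0.001, 0.083, 0, -0.5],
    [0, -0.001, 0.083, 0, -0.5],
  ],
  squeeze=25,
)

```text
time: 2.4
eef_pos: [0.3996, -0.2849, 0.0386]
tcp_rot: [0.996, 0.087, 0.001, 0.002]
contact_force: [-0.9, 1.2, 6.5]
opening: 0.363
finger_force: 25.4
```

send_rows(
  steps=[
    [0, 0, -0.05, 0, -0.5],
    [0, 0, -0.1, 0, -0.5],
    [0, 0, -0.15, 0, -0.5],
    [0, 0, -0.2, 0, -0.5],
    [0, 0, -0.25, 0, -0.5],
    [0, 0, -0.28, 0, -0.5],
    [0, 0, -0.28, 0, -0.5],
  ],
)

```text
time: 3.1
eef_pos: [0.3999, -0.285, 0.3233]
tcp_rot: [0.996, 0.087, 0.004, 0.005]
contact_force: [-0.0, -0.8, 0.1]
opening: 0.363
finger_force: 25.3
```

Run:
```python
from go import *
f=CY+np.pi/2
rel((chute(-.03,.0)+[0,0,.100],f),(chute(-.03,0)+[0,0,.0255],f)); print(ctrl.get_state()["opening"])
```

```text
t 3.1 pos [ 0.3999 -0.285   0.3233] phi 0.175 q [-0.83 -0.19  1.92  0.    1.4   0.57]
[ 281.2 -350.7   -3.1] mm turn -85.4
[ 280.7 -351.4   71.4] mm turn -85.4
0.3628502189311986
```

send_rows(
  steps=[
    [0.281, -0.351, -0.003, -85.4, -0.5],
    [0.281, -0.351, -0.003, -85.4, -0.5],
    [0.281, -0.351, -0.003, -85.4, -0.5],
    [0.281, -0.351, -0.003, -85.4, -0.5],
    [0.281, -0.351, -0.003, -85.4, -0.5],
    [0.281, -0.351, -0.003, -85.4, -0.5],
    [0.281, -0.351, -0.003, -85.4, -0.5],
    [0.281, -0.351, -0.003, -85.4, -0.5],
    [0.281, -0.351, -0.003, -85.4, -0.5],
    [0.281, -0.351, -0.003, -85.4, -0.5],
    [0.281, -0.351, -0.003, -85.4, -0.5],
    [0.281, -0.351, -0.003, -85.4, -0.5],
  ],
)

```text
time: 4.3
eef_pos: [0.6136, 0.1108, 0.3179]
tcp_rot: [0.674, 0.739, -0.001, -0.001]
contact_force: [0.6, -0.2, -0.9]
opening: 0.362
finger_force: 25.2
```

Run:
```python
from go import *
f=CY+np.pi/2
rel((chute(-.03,.0)+[0,0,.05],f),(chute(-.03,0)+[0,0,.0255],f))
T=[cv2.resize(ctrl.read_camera(n)[y:y+130,x:x+130,::-1],None,fx=3,fy=3,interpolation=2) for n,x,y in(("top",190,110),("side",190,150))]
cv2.imwrite("pics/a2.png",np.hstack(T))
```

```text
t 4.3 pos [0.6136 0.1108 0.3179] phi 1.662 q [ 0.02  0.13  1.62 -0.    1.4  -0.07]
[-1.7  2.2 43.2] mm turn -0.1
[-1.7  2.3 67.7] mm turn -0.1
```

View pics/a2.png

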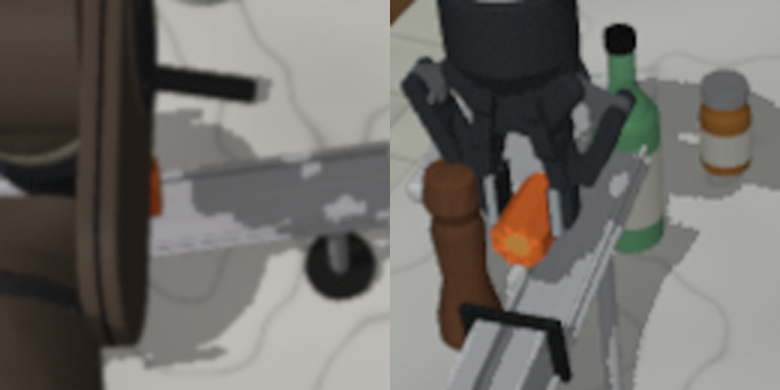

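Side crop: carrot A is held aligned with the tray axis, with its end at (517,243), above the tray just uphill of the collar. I lower and release it with a small opening.

send_rows(
  steps=[
    [-0.002, 0.002, 0.03, 0, -0.5],
    [-0.002, 0.002, 0.055, 0, -0.5],
    [-0.002, 0.002, 0.062, 0, -0.5],
    [-0.002, 0.002, 0.066, 0, -0.5],
    [-0.002, 0.002, 0.068, 0, -0.5],
    [-0.002, 0.002, 0.068, 0, -0.5],
    [-0.002, 0.002, 0.068, 0, -0.5],
  ],
)

```text
time: 5.1
eef_pos: [0.617, 0.1091, 0.2529]
tcp_rot: [0.673, 0.739, 0.001, 0.001]
contact_force: [0.1, -0.4, 0.5]
opening: 0.366
finger_force: 25.2
```

send_rows(
  steps=[
    [0, 0, 0.002, 0, -0.5],
    [0, 0, 0.003, 0, -0.5],
    [0, 0, 0.003, 0, -0.5],
  ],
)

```text
time: 5.4
eef_pos: [0.6171, 0.1094, 0.251]
tcp_rot: [0.673, 0.74, 0.001, 0.001]
contact_force: [-1.3, 0.1, 4.7]
opening: 0.364
finger_force: 25.9
```

Contact. Now release and rise, then on to B.

send_rows(
  steps=[
    [0, 0, 0, 0, -0.1],
    [0, 0, 0, 0, 0.0],
    [0, 0, 0, 0, 0.0],
    [0, 0, -0.01, 0, 0.0],
    [0, 0, -0.04, 0, 0.0],
    [0, 0, -0.08, 0, 0.0],
    [0, 0, -0.11, 0, 0.3],
    [0, 0, -0.11, 0, 0.3],
  ],
)

```text
time: 6.2
eef_pos: [0.6183, 0.1092, 0.3661]
tcp_rot: [0.673, 0.74, 0.004, 0.004]
contact_force: [0.3, 1.0, 0.2]
opening: 0.646
finger_force: 0.0
```

Run:
```python
from go import *
rel(((.394,-.399,.30),2.285),((.394,-.399,.036),2.285))
```

```text
t 6.2 pos [0.6183 0.1092 0.3661] phi 1.665 q [ 0.01  0.11  1.55  0.    1.47 -0.08]
[-484.8 -271.9   63.3] mm turn -35.5
[-484.6 -275.1  327.3] mm turn -35.5
```

send_rows(
  steps=[
    [-0.485, -0.273, 0.1, -35.5, 0.3],
    [-0.485, -0.273, 0.1, -35.5, 0.3],
    [-0.485, -0.273, 0.1, -35.5, 0.3],
    [-0.485, -0.273, 0.1, -35.5, 0.3],
    [-0.485, -0.273, 0.1, -35.5, 0.3],
    [-0.485, -0.273, 0.1, -35.5, 0.3],
    [-0.485, -0.273, 0.1, -35.5, 0.3],
    [-0.485, -0.273, 0.1, -35.5, 0.3],
    [-0.485, -0.273, 0.1, -35.5, 0.3],
    [-0.485, -0.273, 0.1, -35.5, 0.3],
    [-0.485, -0.273, 0.1, -35.5, 0.3],
    [-0.485, -0.273, 0.1, -35.5, 0.3],
  ],
)

```text
time: 7.4
eef_pos: [0.3878, -0.4018, 0.2568]
tcp_rot: [0.417, 0.909, 0.0, -0.001]
contact_force: [-0.0, 0.6, 0.0]
opening: 0.653
finger_force: 0.0
```

Run:
```python
from go import *
rel(((.394,-.399,.13),2.285),((.394,-.399,.036),2.285))
T=[cv2.resize(ctrl.read_camera(n)[y:y+130,x:x+130,::-1],None,fx=3,fy=3,interpolation=2) for n,x,y in(("top",190,110),("side",190,180))]
cv2.imwrite("pics/a3.png",np.hstack(T))
```

```text
t 7.4 pos [ 0.3878 -0.4018  0.2568] phi 2.281 q [-0.98  0.02  1.85 -0.    1.28 -1.69]
[ -2.1   6.6 126.8] mm turn -0.2
[ -2.3   6.7 220.8] mm turn -0.2
```

View pics/a3.png

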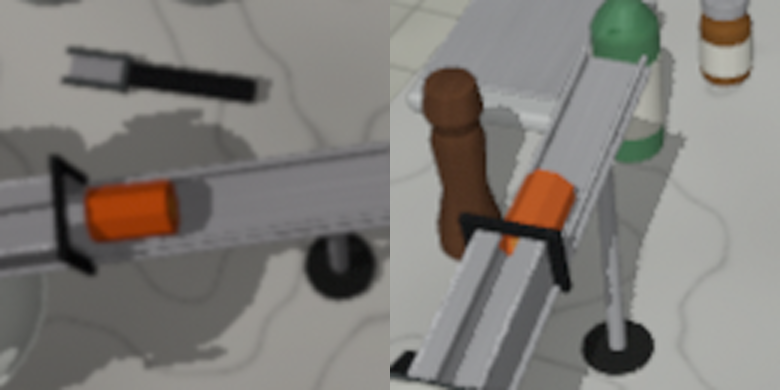

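Carrot A lies in the tray just before the collar (top crop 85–178, 180–240), nearly parallel to the lips. I'll fit its pose while going down for B.

send_rows(
  steps=[
    [-0.002, 0.0065, 0.05, 0, 0.3],
    [-0.002, 0.0065, 0.1, 0, 0.3],
    [-0.002, 0.0065, 0.15, 0, 0.3],
    [-0.002, 0.0065, 0.19, 0, 0.3],
    [-0.002, 0.0065, 0.21, 0, 0.3],
    [-0.002, 0.0065, 0.22, 0, 0.3],
    [-0.002, 0.0065, 0.22, 0, 0.3],
    [-0.002, 0.0065, 0.22, 0, 0.3],
    [-0.002, 0.0065, 0.22, 0, -0.5],
    [-0.002, 0.0065, 0.22, 0, -0.5],
    [-0.002, 0.0065, 0.22, 0, -0.5],
    [-0.002, 0.0065, 0.22, 0, -0.5],
  ],
)

```text
time: 8.7
eef_pos: [0.3973, -0.3978, 0.0404]
tcp_rot: [0.416, 0.91, -0.001, 0.002]
contact_force: [-0.9, 0.7, 6.6]
opening: 0.365
finger_force: 25.8
```

Run:
```python
from go import *
O=((4,150,70),(16,255,255))
t=ctrl.read_camera("top")[:,:,::-1].copy()
ms={"top":mask(t,*O,(234,180))};print(ms["top"].sum())
def f3(z):
    r,f=fit(ms,[octo()],[*chute(-.03,.016)[:2],z,.09],pitch=-.1396);return r,f
r,f=f3(chute(-.03,.016)[2]);print(r.round(4),round(f,3))
q=R.from_euler('ZX',[CY,-.1396]).inv().apply(r[:3]-C);print("chute frame",q.round(4)); rel()
```

```text
521
[0.6326 0.1212 0.1827 0.0677] 0.043
chute frame [ 0.0177 -0.0139 -0.0401]
t 8.75 pos [ 0.3973 -0.3979  0.0404] phi 2.284 q [-0.97  0.29  1.98  0.    0.87 -1.68]
```

send_rows(
  steps=[
    [0, 0, -0.05, 0, -0.5],
    [0, 0, -0.1, 0, -0.5],
    [0, 0, -0.15, 0, -0.5],
    [0, 0, -0.2, 0, -0.5],
    [0, 0, -0.25, 0, -0.5],
    [0, 0, -0.29, 0, -0.5],
    [0, 0, -0.29, 0, -0.5],
  ],
)

```text
time: 9.45
eef_pos: [0.3979, -0.3987, 0.3372]
tcp_rot: [0.416, 0.91, -0.004, 0.006]
contact_force: [-0.3, -0.2, 0.2]
opening: 0.362
finger_force: 25.2
```

Run:
```python
from go import *
f=CY+np.pi/2-.01
rel((chute(-.095,.0)+[0,0,.100],f)); print(ctrl.get_state()["opening"],ctrl.get_state()["finger_force"])
```

```text
t 9.45 pos [ 0.3979 -0.3987  0.3372] phi 2.284 q [-0.97 -0.03  1.75  0.    1.41 -1.68]
[188.9 459.9  -0. ] mm turn 36.1
0.36178452467737 25.174014335498214
```

send_rows(
  steps=[
    [0.189, 0.46, 0, 36, -0.5],
    [0.189, 0.46, 0, 36, -0.5],
    [0.189, 0.46, 0, 36, -0.5],
    [0.189, 0.46, 0, 36, -0.5],
    [0.189, 0.46, 0, 36, -0.5],
    [0.189, 0.46, 0, 36, -0.5],
    [0.189, 0.46, 0, 36, -0.5],
    [0.189, 0.46, 0, 36, -0.5],
    [0.189, 0.46, 0, 36, -0.5],
    [0.189, 0.46, 0, 36, -0.5],
    [0.189, 0.46, 0, 36, -0.5],
    [0.189, 0.46, 0, 36, -0.5],
  ],
)

```text
time: 10.65
eef_pos: [0.6203, 0.0491, 0.3268]
tcp_rot: [0.675, 0.738, -0.001, -0.001]
contact_force: [0.1, -0.7, -0.5]
opening: 0.364
finger_force: 25.2
```

Run:
```python
from go import *
f=CY+np.pi/2-.01
rel((chute(-.095,.0)+[0,0,.0265],f),(chute(-.095,.0)+[0,0,.022],f),(chute(-.032,.0)+[0,0,.0265],f))
```

```text
t 10.65 pos [0.6203 0.0491 0.3268] phi 1.659 q [-0.08  0.12  1.61 -0.    1.41 -0.17]
[-4.1  1.4 66.6] mm turn 0.3
[-4.1  1.4 71.1] mm turn 0.3
[58.3  1.1 75.4] mm turn 0.3
```

send_rows(
  steps=[
    [-0.004, 0.001, 0.03, 0, -0.5],
    [-0.004, 0.001, 0.055, 0, -0.5],
    [-0.004, 0.001, 0.06, 0, -0.5],
    [-0.004, 0.001, 0.063, 0, -0.5],
    [-0.004, 0.001, 0.063, 0, -0.5],
    [-0.004, 0.001, 0.063, 0, -0.5],
  ],
)

```text
time: 11.25
eef_pos: [0.6223, 0.0429, 0.2671]
tcp_rot: [0.677, 0.736, 0.001, 0.001]
contact_force: [0.7, -0.6, -0.6]
opening: 0.366
finger_force: 25.2
```

send_rows(
  steps=[
    [0, 0, 0.002, 0, -0.5],
    [0, 0, 0.002, 0, -0.5],
    [0, 0, 0.002, 0, -0.5],
  ],
)

```text
time: 11.55
eef_pos: [0.6218, 0.0436, 0.2637]
tcp_rot: [0.676, 0.737, 0.0, 0.0]
contact_force: [-0.4, -0.3, -0.7]
opening: 0.366
finger_force: 25.2
```

send_rows(
  steps=[
    [0.007, 0, 0.002, 0, -0.5],
    [0.014, 0, 0.003, 0, -0.5],
    [0.021, 0, 0.004, 0, -0.5],
    [0.028, 0, 0.005, 0, -0.5],
    [0.035, 0, 0.006, 0, -0.5],
    [0.042, 0, 0.007, 0, -0.5],
    [0.049, 0, 0.008, 0, -0.5],
    [0.056, 0, 0.009, 0, -0.5],
    [0.062, 0, 0.0097, 0, -0.5],
    [0.062, 0, 0.0097, 0, -0.5],
    [0.062, 0, 0.0097, 0, -0.5],
  ],
)

```text
time: 12.65
eef_pos: [0.6163, 0.1065, 0.2537]
tcp_rot: [0.676, 0.737, 0.001, -0.001]
contact_force: [-0.9, 2.6, 2.7]
opening: 0.363
finger_force: 25.5
```

Run:
```python
from go import *
f=CY+np.pi/2
rel((chute(-.032,.0)+[0,0,.0265],f))
T=[cv2.resize(ctrl.read_camera(n)[y:y+130,x:x+130,::-1],None,fx=3,fy=3,interpolation=2) for n,x,y in(("top",190,110),("side",190,180))]
cv2.imwrite("pics/a4.png",np.hstack(T))
```

```text
t 12.65 pos [0.6163 0.1065 0.2537] phi 1.656 q [ 0.01  0.17  1.69  0.    1.28 -0.08]
[ 0.8 -0.2  2.3] mm turn -0.5
```

View pics/a4.png

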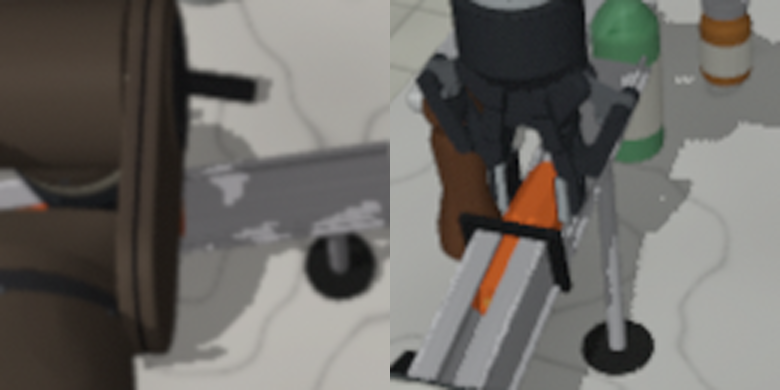

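Side crop: carrot A is inside the throat, visible through the sight slot at (485,300), with B right behind it and the fingers still uphill of the collar. Releasing B.

send_rows(
  steps=[
    [0, 0, 0.001, 0, -0.1],
    [0, 0, 0.001, 0, 0.0],
    [0, 0, 0.001, 0, 0.0],
    [0, 0, -0.01, 0, 0.0],
    [0, 0, -0.04, 0, 0.0],
    [0, 0, -0.08, 0, 0.0],
    [0, 0, -0.1, 0, 0.1],
    [0, 0, -0.1, 0, 0.1],
  ],
)

```text
time: 13.55
eef_pos: [0.618, 0.1052, 0.3596]
tcp_rot: [0.676, 0.737, 0.003, 0.004]
contact_force: [0.3, 0.4, 0.2]
opening: 0.552
finger_force: 0.0
```

Run:
```python
from go import *
rel(((.438,-.057,.20),1.899),((.438,-.057,.042),1.899))
```

```text
t 13.55 pos [0.618  0.1052 0.3596] phi 1.656 q [ 0.01  0.11  1.56 -0.    1.46 -0.08]
[-146.1 -194.7  157.9] mm turn -13.9
[-146.  -196.2  315.9] mm turn -13.9
```

send_rows(
  steps=[
    [-0.146, -0.195, 0.05, -13.9, 0.1],
    [-0.146, -0.195, 0.05, -13.9, 0.1],
    [-0.146, -0.195, 0.05, -13.9, 0.1],
    [-0.146, -0.195, 0.05, -13.9, 0.1],
    [-0.146, -0.195, 0.1, -13.9, 0.1],
    [-0.146, -0.195, 0.15, -13.9, 0.1],
    [-0.146, -0.195, 0.19, -13.9, 0.1],
    [-0.146, -0.195, 0.2, -13.9, 0.1],
    [-0.146, -0.195, 0.2, -13.9, 0.1],
  ],
)

```text
time: 14.45
eef_pos: [0.4304, -0.0557, 0.1482]
tcp_rot: [0.583, 0.813, -0.002, -0.006]
contact_force: [0.1, 0.5, -0.0]
opening: 0.55
finger_force: 0.0
```

Run:
```python
from go import *
rel(((.438,-.057,.042),1.899))
T=[cv2.resize(ctrl.read_camera(n)[y:y+h,x:x+w,::-1],(400,int(400*h/w)),interpolation=2) for n,x,y,w,h in(("side",190,180,100,120),("side",300,220,100,120))]
cv2.imwrite("pics/a5.png",np.hstack(T))
```

```text
t 14.45 pos [ 0.4304 -0.0557  0.1482] phi 1.898 q [-0.36 -0.16  2.22 -0.    1.09 -0.69]
[ -4.5   7.7 106.1] mm turn -0.1
```

View pics/a5.png

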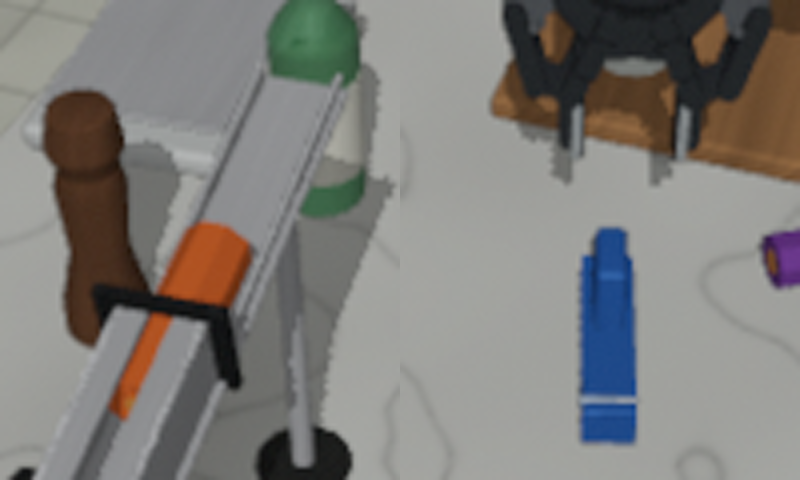

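Both carrots are in line: A in the throat (slot at 125,400) and B uphill of the collar at (205,265). The open fingers straddle the fin line at (610,240). Descending onto the fin.

send_rows(
  steps=[
    [-0.0045, 0.008, 0.03, 0, 0.1],
    [-0.0045, 0.008, 0.06, 0, 0.1],
    [-0.0045, 0.008, 0.085, 0, 0.1],
    [-0.0045, 0.008, 0.1, 0, 0.1],
    [-0.0045, 0.008, 0.104, 0, 0.1],
    [-0.0045, 0.008, 0.104, 0, 0.1],
    [-0.0045, 0.008, 0.104, 0, 0.1],
    [-0.0045, 0.008, 0.104, 0, -0.3],
    [-0.0045, 0.008, 0.104, 0, -0.7],
    [-0.0045, 0.008, 0.104, 0, -0.9],
    [-0.0045, 0.008, 0.104, 0, -0.9],
    [-0.0045, 0.008, 0.104, 0, -0.9],
  ],
  squeeze=40,
)

```text
time: 15.75
eef_pos: [0.4442, -0.0587, 0.0505]
tcp_rot: [0.582, 0.813, 0.0, 0.001]
contact_force: [-1.3, 0.9, 6.1]
opening: 0.198
finger_force: 45.6
```

send_rows(
  steps=[
    [0, 0, -0.03, 0, -0.9],
    [0, 0, -0.07, 0, -0.9],
    [0, 0, -0.12, 0, -0.9],
    [0, 0, -0.17, 0, -0.9],
    [0, 0, -0.22, 0, -0.9],
    [0, 0, -0.27, 0, -0.9],
    [0, 0, -0.3, 0, -0.9],
    [0, 0, -0.3, 0, -0.9],
  ],
)

```text
time: 16.55
eef_pos: [0.4453, -0.0591, 0.3552]
tcp_rot: [0.582, 0.813, 0.001, 0.005]
contact_force: [-0.6, 0.5, -0.7]
opening: 0.207
finger_force: 44.7
```

Run:
```python
from go import *
C[2]=.2225
f=CY+np.pi/2
# fin at -147 -> nose -67
rel((chute(-.150,.0)+[0,0,.15],f),(chute(-.15,0)+[0,0,.05],f));s=ctrl.get_state();print(s["opening"],s["finger_force"],s["wrist_torque"])
B=((95,110,25),(130,255,255))
im=ctrl.read_camera("side")[:,:,::-1].copy();cv2.imwrite("pics/a6.png",cv2.resize(im[60:330,260:500],None,fx=2,fy=2))
```

```text
t 16.55 pos [ 0.4453 -0.0591  0.3552] phi 1.899 q [-0.36 -0.31  1.96  0.    1.48 -0.69]
[-11.4 188.4 -36.6] mm turn 13.4
[-10.7 187.6  63.4] mm turn 13.4
0.20669383354797297 44.714282155036926 [-0.00437538  0.00041006 -0.01104711]
```

View pics/a6.png

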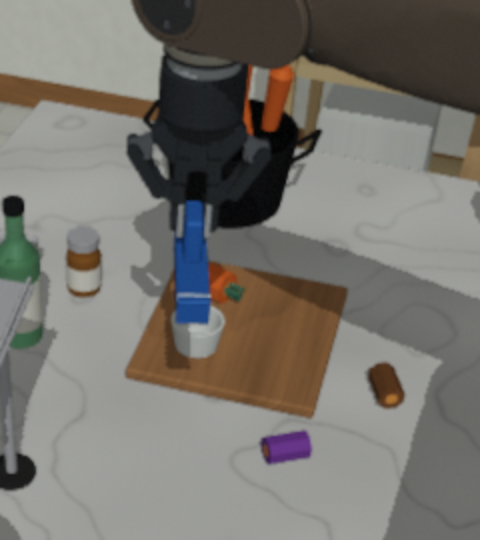

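send_rows(
  steps=[
    [-0.014, 0.188, -0.037, 13.4, -0.9],
    [-0.014, 0.188, -0.037, 13.4, -0.9],
    [-0.014, 0.188, -0.037, 13.4, -0.9],
    [-0.014, 0.188, -0.037, 13.4, -0.9],
    [-0.014, 0.188, -0.037, 13.4, -0.9],
    [-0.014, 0.188, -0.037, 13.4, -0.9],
    [-0.014, 0.188, -0.037, 13.4, -0.9],
    [-0.014, 0.188, -0.037, 13.4, -0.9],
  ],
)

```text
time: 17.4
eef_pos: [0.6249, -0.0115, 0.3861]
tcp_rot: [0.673, 0.739, -0.0, -0.0]
contact_force: [-1.2, -0.2, -1.6]
opening: 0.206
finger_force: 44.6
```

```bash
sed -i 's/.2205\])/.2225])/' go.py
python3 - <<'E'
from go import *
f=CY+np.pi/2
rel((chute(-.153,.0)+[0,0,.061],f))
E
```

```text
t 17.4 pos [ 0.6249 -0.0115  0.3861] phi 1.664 q [-0.18  0.11  1.52 -0.    1.51 -0.27]
[-0.8  2.3 81.3] mm turn -0.0
```

send_rows(
  steps=[
    [-0.001, 0.002, 0.03, 0, -0.9],
    [-0.001, 0.002, 0.055, 0, -0.9],
    [-0.001, 0.002, 0.068, 0, -0.9],
    [-0.001, 0.002, 0.073, 0, -0.9],
    [-0.001, 0.002, 0.075, 0, -0.9],
    [-0.001, 0.002, 0.075, 0, -0.9],
    [-0.001, 0.002, 0.075, 0, -0.9],
  ],
)

```text
time: 18.1
eef_pos: [0.6287, -0.0121, 0.3134]
tcp_rot: [0.673, 0.74, 0.001, 0.001]
contact_force: [-0.2, 0.6, -1.5]
opening: 0.205
finger_force: 44.5
```

Run:
```python
from go import *
f=CY+np.pi/2
rel((chute(-.153,.0)+[0,0,.061],f))
B=((95,110,25),(130,255,255))
im=ctrl.read_camera("side")[:,:,::-1].copy();hsv=cv2.cvtColor(im,cv2.COLOR_BGR2HSV);m=cv2.inRange(hsv,*B);m[:,:180]=0;m[:,330:]=0
k,l,st,c=cv2.connectedComponentsWithStats(m);print(st[1:][st[1:,4]>15],c[1:][st[1:,4]>15].round(1))
# expected projections of nose underside corners & tail for the current pose
s=ctrl.get_state();o=s["eef_pos"]+R.from_euler('Z',CY).apply([0,.004,-.0025])
for n,p in(("noseL",(.015,.08,-.048)),("noseR",(-.015,.08,-.048)),("nosetopL",(.015,.08,-.022)),("nosetopR",(-.015,.08,-.022)),("finTopFrontL",(.009,.02,.022)),("finTopFrontR",(-.009,.02,.022))):print(n,proj("side",o+R.from_euler('Z',CY).apply(p)).round(1))
for y in(-.07,-.19): print(y,[proj("side",chute(y,.008,x)).round(1) for x in(.0185,-.0185)])
```

```text
t 18.1 pos [ 0.6287 -0.0121  0.3134] phi 1.665 q [-0.18  0.14  1.62 -0.    1.39 -0.27]
[ 0.2 -1.5  8.6] mm turn 0.0
[[240 173  32  53 768]
 [238 218  16  14 192]] [[256.7 199.3]
 [245.2 224.5]]
noseL [[236.5 228.8]]
noseR [[251.4 231.4]]
nosetopL [[235.2 218.1]]
nosetopR [[250.4 220.7]]
finTopFrontL [[247.6 181.4]]
finTopFrontR [[256.6 182.9]]
-0.07 [array([[236.6, 237.4]]), array([[254.7, 240.7]])]
-0.19 [array([[256.6, 195.1]]), array([[273.6, 197.9]])]
```

send_rows(
  steps=[
    [0, 0, 0.004, 0, -0.9],
    [0, 0, 0.008, 0, -0.9],
    [0, 0, 0.009, 0, -0.9],
    [0, 0, 0.009, 0, -0.9],
  ],
)

```text
time: 18.55
eef_pos: [0.628, -0.012, 0.302]
tcp_rot: [0.673, 0.74, -0.0, -0.0]
contact_force: [-0.3, 0.6, -0.2]
opening: 0.199
finger_force: 44.5
```

send_rows(
  steps=[
    [0, 0, 0.002, 0, -0.9],
    [0, 0, 0.003, 0, -0.9],
    [0, 0, 0.003, 0, -0.9],
  ],
)

```text
time: 18.85
eef_pos: [0.6283, -0.012, 0.3]
tcp_rot: [0.673, 0.74, 0.0, 0.0]
contact_force: [-1.1, 0.4, 0.0]
opening: 0.207
finger_force: 44.8
```

send_rows(
  steps=[
    [0, 0, 0.002, 0, -0.9],
    [0, 0, 0.003, 0, -0.9],
    [0, 0, 0.003, 0, -0.9],
  ],
)

```text
time: 19.15
eef_pos: [0.6284, -0.0118, 0.2997]
tcp_rot: [0.673, 0.74, 0.0, 0.001]
contact_force: [-3.3, 2.6, 7.3]
opening: 0.204
finger_force: 45.9
```

send_rows(
  steps=[
    [0, -0.001, 0, 0, -0.9],
    [0, -0.001, 0.001, 0, -0.9],
    [0, -0.001, 0.002, 0, -0.9],
    [0, -0.001, 0.003, 0, -0.9],
    [0, -0.001, 0.003, 0, -0.9],
  ],
  squeeze=20,
)

```text
time: 19.65
eef_pos: [0.6282, -0.0118, 0.2996]
tcp_rot: [0.673, 0.74, 0.002, 0.002]
contact_force: [-3.4, 2.5, 14.0]
opening: 0.202
finger_force: 46.7
```

send_rows(
  steps=[
    [0, -0.001, 0, 0, -0.56],
    [0, -0.001, 0, 0, -0.5],
    [0, -0.001, 0, 0, -0.4],
    [0, -0.001, 0, 0, -0.3],
    [0, -0.001, 0, 0, -0.2],
    [0, -0.001, 0, 0, -0.2],
  ],
)

```text
time: 20.25
eef_pos: [0.6261, -0.0122, 0.2932]
tcp_rot: [0.673, 0.74, -0.0, -0.0]
contact_force: [0.2, -0.2, -0.0]
opening: 0.402
finger_force: 0.0
```

Run:
```python
from go import *
rel()
B=((95,110,25),(130,255,255))
im=ctrl.read_camera("side")[:,:,::-1].copy();cv2.imwrite("pics/s7.png",im);hsv=cv2.cvtColor(im,cv2.COLOR_BGR2HSV);m=cv2.inRange(hsv,*B);m[:,:180]=0;m[:,330:]=0
k,l,st,c=cv2.connectedComponentsWithStats(m);print(st[1:][st[1:,4]>15],c[1:][st[1:,4]>15].round(1))
Rm=R.from_euler('ZX',[CY,-.1396])
for ny in(-.065,-.07,-.075):
    o=chute(ny,0);print(ny,[proj("side",o+Rm.apply(p)).round(1)[0] for p in((.015,0,.0),(-.015,0,0),(.015,0,.026),(-.015,0,.026),(.009,-.06,.07))])
```

```text
t 20.25 pos [ 0.6261 -0.0122  0.2932] phi 1.665 q [-0.18  0.14  1.64  0.    1.35 -0.28]
[[241 183  31  54 829]
 [239 230  16  13  81]] [[256.5 208.5]
 [247.3 234.4]]
-0.065 [array([238. , 242.3]), array([252.6, 245. ]), array([236.1, 233.3]), array([251.1, 236. ]), array([246.7, 195.7])]
-0.07 [array([238.8, 240.4]), array([253.5, 243.1]), array([237. , 231.4]), array([251.9, 234.1]), array([247.6, 193.9])]
-0.075 [array([239.7, 238.6]), array([254.3, 241.2]), array([237.9, 229.6]), array([252.8, 232.2]), array([248.5, 192.1])]
```

send_rows(
  steps=[
    [0.003, 0, 0.004, 0, -0.2],
    [0.003, 0, 0.008, 0, -0.2],
    [0.003, 0, 0.008, 0, -0.2],
    [0.003, 0, 0.008, 0, -0.9],
    [0.003, 0, 0.008, 0, -0.9],
    [0.003, 0, 0.008, 0, -0.9],
    [0.003, 0, 0.008, 0, -0.9],
  ],
  squeeze=40,
)

```text
time: 21.0
eef_pos: [0.6262, -0.0092, 0.2856]
tcp_rot: [0.673, 0.74, 0.0, 0.0]
contact_force: [1.8, 0.5, -1.0]
opening: 0.203
finger_force: 42.0
```

send_rows(
  steps=[
    [0.006, 0, 0.0008, 0, -0.9],
    [0.012, 0, 0.0017, 0, -0.9],
    [0.018, 0, 0.0025, 0, -0.9],
    [0.024, 0, 0.0034, 0, -0.9],
    [0.03, 0, 0.0042, 0, -0.9],
    [0.036, 0, 0.005, 0, -0.9],
    [0.042, 0, 0.0059, 0, -0.9],
    [0.048, 0, 0.0067, 0, -0.9],
    [0.048, 0, 0.0067, 0, -0.9],
  ],
)

```text
time: 21.9
eef_pos: [0.6212, 0.04, 0.2787]
tcp_rot: [0.673, 0.74, 0.0, -0.001]
contact_force: [1.3, 1.9, -0.5]
opening: 0.202
finger_force: 42.0
```

```bash
cat > look.py <<'E'
from go import *
rel()
s=ctrl.get_state();d=R.from_euler('ZX',[CY,-.1396]).inv().apply(s["eef_pos"]-C);print("TCP chute",d.round(4),s["contact_force"].round(1))
im=ctrl.read_camera("side")[:,:,::-1].copy();hsv=cv2.cvtColor(im,cv2.COLOR_BGR2HSV)
for nm,lo,hi in(("blue",(95,110,25),(130,255,255)),("orange",(4,150,60),(16,255,255))):
    m=cv2.inRange(hsv,lo,hi);m[:,:160]=0;m[:,290:]=0;m[:150]=0
    k,l,st,c=cv2.connectedComponentsWithStats(m);print(nm,st[1:][st[1:,4]>10].tolist())
print("slot centre y->px",[(y,proj("side",chute(y,.032)).round(0)[0].tolist()) for y in(-.02,0,.03,.08,.11,.13)])
E
python3 look.py
```

```text
t 21.9 pos [0.6212 0.04   0.2787] phi 1.666 q [-0.1   0.14  1.67  0.    1.33 -0.19]
TCP chute [-0.0012 -0.106   0.0419] [ 1.3  1.9 -0.5]
blue [[233, 200, 32, 56, 791], [238, 251, 9, 6, 20]]
orange [[230, 252, 13, 4, 28], [210, 258, 23, 45, 225]]
slot centre y->px [(-0.02, [235.0, 250.0]), (0, [231.0, 258.0]), (0.03, [225.0, 271.0]), (0.08, [215.0, 293.0]), (0.11, [208.0, 307.0]), (0.13, [204.0, 317.0])]
```

send_rows(
  steps=[
    [0.005, 0, 0.0007, 0, -0.9],
    [0.01, 0, 0.0014, 0, -0.9],
    [0.015, 0, 0.0021, 0, -0.9],
    [0.02, 0, 0.0028, 0, -0.9],
    [0.025, 0, 0.0035, 0, -0.9],
    [0.03, 0, 0.0042, 0, -0.9],
    [0.035, 0, 0.0049, 0, -0.9],
    [0.04, 0, 0.0056, 0, -0.9],
    [0.04, 0, 0.0056, 0, -0.9],
  ],
)

```text
time: 22.85
eef_pos: [0.6174, 0.0793, 0.273]
tcp_rot: [0.673, 0.74, 0.0, -0.0]
contact_force: [0.4, 0.3, -1.7]
opening: 0.206
finger_force: 42.0
```

```bash
python3 look.py
```

```text
t 22.85 pos [0.6174 0.0793 0.273 ] phi 1.666 q [-0.04  0.15  1.68  0.    1.32 -0.13]
TCP chute [-0.0013 -0.0661  0.0417] [ 0.4  0.3 -1.7]
blue [[230, 215, 29, 43, 634], [226, 258, 7, 6, 33]]
orange [[206, 268, 22, 40, 206]]
slot centre y->px [(-0.02, [235.0, 250.0]), (0, [231.0, 258.0]), (0.03, [225.0, 271.0]), (0.08, [215.0, 293.0]), (0.11, [208.0, 307.0]), (0.13, [204.0, 317.0])]
```

send_rows(
  steps=[
    [0.003, 0, 0.0004, 0, -0.9],
    [0.006, 0, 0.0008, 0, -0.9],
    [0.009, 0, 0.0013, 0, -0.9],
    [0.012, 0, 0.0017, 0, -0.9],
    [0.012, 0, 0.0017, 0, -0.9],
  ],
)

```text
time: 23.4
eef_pos: [0.617, 0.0891, 0.2722]
tcp_rot: [0.673, 0.74, -0.001, 0.002]
contact_force: [0.5, -4.3, -0.7]
opening: 0.202
finger_force: 42.1
```

send_rows(
  steps=[
    [0.001, 0, 0.0001, 0, -0.9],
    [0.002, 0, 0.0003, 0, -0.9],
    [0.003, 0, 0.0004, 0, -0.9],
    [0.003, 0, 0.0004, 0, -0.9],
  ],
)

```text
time: 23.8
eef_pos: [0.6173, 0.0895, 0.2727]
tcp_rot: [0.673, 0.739, -0.002, 0.004]
contact_force: [0.8, -11.0, 0.8]
opening: 0.199
finger_force: 42.5
```

```bash
python3 look.py
python3 - <<'E'
from plant import ctrl
import cv2
im=ctrl.read_camera("side")[:,:,::-1]
hsv=cv2.cvtColor(im.copy(),cv2.COLOR_BGR2HSV)
# walk the slot centre line from front to nose
for v in range(256,322,3):
    u=round(231-(v-258)*27/59+1); print(v,u,hsv[v,u].tolist(),end='; ')
E
```

```text
t 23.8 pos [0.6173 0.0895 0.2727] phi 1.665 q [-0.02  0.15  1.68 -0.01  1.31 -0.11]
TCP chute [-0.0004 -0.056   0.0428] [  0.8 -11.    0.8]
blue [[229, 218, 28, 40, 586], [224, 258, 9, 11, 56]]
orange [[206, 272, 20, 36, 186]]
slot centre y->px [(-0.02, [235.0, 250.0]), (0, [231.0, 258.0]), (0.03, [225.0, 271.0]), (0.08, [215.0, 293.0]), (0.11, [208.0, 307.0]), (0.13, [204.0, 317.0])]
256 233 [90, 21, 24]; 259 232 [108, 165, 111]; 262 230 [108, 199, 151]; 265 229 [108, 181, 152]; 268 227 [109, 97, 160]; 271 226 [109, 181, 149]; 274 225 [10, 193, 181]; 277 223 [10, 203, 183]; 280 222 [11, 205, 183]; 283 221 [10, 192, 181]; 286 219 [10, 205, 183]; 289 218 [10, 205, 182]; 292 216 [10, 203, 183]; 295 215 [10, 206, 182]; 298 214 [10, 205, 183]; 301 212 [10, 202, 183]; 304 211 [10, 205, 183]; 307 210 [10, 202, 159]; 310 208 [40, 9, 165]; 313 207 [39, 10, 185]; 316 205 [39, 10, 186]; 319 204 [39, 10, 186];
```

send_rows(
  steps=[
    [0.002, 0, 0.0003, 0, -0.9],
    [0.004, 0, 0.0006, 0, -0.9],
    [0.004, 0, 0.0006, 0, -0.9],
    [0.004, 0, 0.0006, 0, -0.9],
  ],
)

```text
time: 24.3
eef_pos: [0.6178, 0.0902, 0.2737]
tcp_rot: [0.673, 0.739, -0.004, 0.007]
contact_force: [1.3, -18.7, 4.7]
opening: 0.204
finger_force: 43.0
```

send_rows(
  steps=[
    [-0.003, 0, -0.0004, 0, -0.9],
    [-0.006, 0, -0.0008, 0, -0.9],
    [-0.006, 0, -0.0008, 0, -0.9],
    [-0.006, 0, -0.0008, 0, -0.5],
    [-0.006, 0, -0.0008, 0, -0.3],
    [-0.006, 0, -0.0008, 0, -0.2],
    [-0.006, 0, -0.0008, 0, -0.1],
    [-0.006, 0, -0.0008, 0, -0.1],
  ],
)

```text
time: 25.1
eef_pos: [0.6163, 0.0918, 0.2713]
tcp_rot: [0.673, 0.74, 0.0, -0.0]
contact_force: [-0.4, -0.3, 0.6]
opening: 0.447
finger_force: 0.0
```

send_rows(
  steps=[
    [0, 0, -0.01, 0, -0.1],
    [0, 0, -0.03, 0, -0.1],
    [0, 0, -0.06, 0, -0.1],
    [0, 0, -0.1, 0, -0.1],
    [-0.1, -0.1, -0.12, 0, -0.1],
    [-0.2, -0.2, -0.12, 0, -0.1],
    [-0.2, -0.2, -0.12, 0, -0.1],
    [-0.2, -0.2, -0.12, 0, -0.1],
    [-0.2, -0.2, -0.12, 0, -0.1],
    [-0.2, -0.2, -0.12, 0, -0.1],
  ],
)

```text
time: 26.1
eef_pos: [0.4343, -0.1281, 0.3929]
tcp_rot: [0.674, 0.739, 0.0, 0.001]
contact_force: [0.1, -0.2, 0.8]
opening: 0.45
finger_force: 0.0
```

```bash
python3 look.py
python3 - <<'E'
from go import *
ms={}
for n,(x0,y0,x1,y1) in(("top",(180,150,300,210)),("side",(170,180,290,300))):
    im=ctrl.read_camera(n)[:,:,::-1].copy();cv2.imwrite(f"pics/{n}9.png",im)
    hsv=cv2.cvtColor(im,cv2.COLOR_BGR2HSV);m=cv2.inRange(hsv,(95,110,25),(130,255,255));m=m[y0:y1,x0:x1]
    k,l,st,c=cv2.connectedComponentsWithStats(m);print(n,[(a[0]+x0,a[1]+y0,a[2],a[3],a[4]) for a in st[1:] if a[4]>10])
Rm=R.from_euler('ZX',[CY,-.1396])
for n in("top","side"): print(n,[(k,proj(n,chute(.03,0)+Rm.apply(p)).round(0)[0].tolist()) for k,p in(("tailL",(.015,-.12,.026)),("tailR",(-.015,-.12,.026)),("finL",(.009,-.06,.07)),("finRback",(-.009,-.1,.07)))])
E
```

```text
t 26.1 pos [ 0.4343 -0.1281  0.3929] phi 1.664 q [-0.51 -0.3   1.89 -0.    1.55 -0.6 ]
TCP chute [-0.2029 -0.2703  0.1341] [ 0.1 -0.2  0.8]
blue [[230, 219, 28, 39, 688], [224, 258, 9, 11, 56]]
orange [[186, 150, 10, 6, 21], [178, 153, 8, 10, 21], [164, 163, 9, 15, 41], [171, 165, 6, 7, 19], [212, 224, 7, 12, 30], [213, 236, 7, 13, 25], [206, 272, 20, 36, 187]]
slot centre y->px [(-0.02, [235.0, 250.0]), (0, [231.0, 258.0]), (0.03, [225.0, 271.0]), (0.08, [215.0, 293.0]), (0.11, [208.0, 307.0]), (0.13, [204.0, 317.0])]
top [(np.int32(211), np.int32(169), np.int32(56), np.int32(24), np.int32(1045)), (np.int32(200), np.int32(179), np.int32(3), np.int32(5), np.int32(15)), (np.int32(206), np.int32(178), np.int32(3), np.int32(6), np.int32(17))]
side [(np.int32(230), np.int32(219), np.int32(28), np.int32(39), np.int32(685)), (np.int32(224), np.int32(258), np.int32(9), np.int32(11), np.int32(56))]
top [('tailL', [263.0, 168.0]), ('tailR', [265.0, 185.0]), ('finL', [223.0, 170.0]), ('finRback', [247.0, 177.0])]
side [('tailL', [241.0, 224.0]), ('tailR', [255.0, 227.0]), ('finL', [229.0, 232.0]), ('finRback', [246.0, 218.0])]
```

```bash
python3 -c "
from plant import ctrl
print(ctrl.sign_off())"
```

```text
the job is handed in; nothing more can be done
None
```

I handed the job in at about 26 s: both carrot pieces are home in the throat, and the pusher lies in the chute, fin up, with its nose against the second piece. The last push met a firm stop at 19 N. The carrot-to-nose boundary in the side view sits at about y = 30 mm, though the front end at the disc is hidden from the camera. I viewed 11 pictures against the limit of 10.

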